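Break the locked lid stay and close the bench chest

ROBOT

A 6-joint arm with a two-finger parallel gripper is mounted at the origin on a cart in front of the work surface, level with it; the furniture and walls round the work are solid. World frame = base frame: x ahead of the robot, y to its left, z up, the work surface at z = 0. Lengths are in m, angles in rad, forces in N, time in s.
With the tool pointing down it reaches from about 0.35 to 0.775 m from the base axis. Payload 5.5 kg.
Tool frame: the origin (TCP) lies at the very end of the fingers, on their centre line; the grasp point (between the pads) lies 19 mm behind it (env.grip_point_offset is the distance from the TCP to the grasp point, in m); z points along the fingers, y is the line along which they close (so a half turn about z gives the same grasp; the last joint's range is limited). The gripper opens to 85 mm and grips with 20 to 120 N. Pads are 22 mm wide; open, the fingers measure 114 mm over their backs; the gripper's body (76 mm by 85 mm) begins 54 mm behind the grasp point. The pads swing forward as they close: fully open they stand 13 mm farther back than shut.
Start: joints at [1.073, 0.313, 0.046, 1.304, 0, 1.431], TCP at [0.201, 0.539, 0.231] pointing down, gripper open.
Joint ranges: [-2.76, 2.76], [-0.86, 1.69], [-1.03, 1.26], [-2.2, 2.34], [-1.47, 1.5], [-3.14, 3.14]. Speed limits (rad/s): [2.57, 2.57, 3.14, 3.14, 3.14, 3.14].

INTERFACE

Orientations are given as a unit quaternion [w, x, y, z].
In Python, from workcell import sensors, imaging, workorder, env gives the robot as it stands.
- The arm moves only by the shell command python3 -m handwheel 'ROWS' [FORCE]. ROWS is JSON, a list of rows, each a list of 5 numbers: the shift along the tool's x, y, z in mm, then the turn about the tool's z in rad, then the opening, from 0 (shut) to 1 (fully open). A call has 1 to 8 rows; each row is the pose to reach, as a shift and turn from the pose commanded when the call began, along the tool's axes at that moment; what a row does not reach only later rows make up. A row lasts 1/10 s, in which the tool goes at most 50 mm and 8.59 degrees, less where a joint would pass 70% of its speed; a pose out of reach is approached as far as the arm can. A call with a gripper value outside its range is refused whole. The fingers move at their own pace and stop on an object; FORCE is the grip in N (left out, the last holds). Time passes only in rows, so rows that repeat a pose let the fingers close. It gives the time, the measured TCP pose, the force, the opening and the grip force at its end, in the units of the state.
- sensors.get_state(): the state, without advancing time (a new reading comes with each control period).
- imaging.read_camera(name): name is "scene" or "top"; returns a dict with "color" (384x512x3 uint8, blue, green, red), "z_map" (384x512 float32, m along the optical axis (not along the pixel's ray), 0 where there is no reading), "fx", "fy", "cx", "cy" (pixels), "xyz" and "rotation" of the camera in the world. Camera axes: x right, y down, z forward; pixel columns grow to the right and rows downward; lengths in m; the calibration is good to about 2 mm. A picture is of the moment at which its call begins.
- workorder.hand_in(): hands the job in; it is judged then, once.
The state is a dict: "clock": time; "joint_pos": joint angles; "qvel": joint speeds; "tau": joint torques, N m; "tcp_pos": TCP position; "orientation": TCP orientation; "wrist_force": force on the tool from outside, world axes, zero at the start; "ft_torque": the same for the moment, N m; "finger_gap": finger opening in m; "grip_force": force on a finger pad.
Only numpy, scipy, OpenCV 4.12 (cv2) and the standard library are available. Lean on these libraries where they do the work, as an engineer would, in place of code of your own. Each camera call takes 0.05 s, during which the arm holds its last target. There are 200 camera calls.

TASK

We are done with the wooden tool chest, so please close it. Its lid is propped up by a folding steel stay that is locked just past straight: press the stay at its knee until it folds clearly the other way while the lid is still up, then lower the lid gently, without letting it slam and never forcing it against the locked stay, until it is fully shut. Leave the tools and pieces lying round the chest where they are.

Things in the scene. Friction and masses are not known exactly. Their poses are not given: they have to be found in the camera images.
- chest: open box of pale wood, 200 (x) x 340 (y) x 115 mm high, walls 10 mm, fastened to the table, tools inside. Origin: centre of its underside, on the table; own z up, own x from its front (robot side) to its back, where the lid is hinged, own y to its left end. A carrying handle stands 26 mm out of each end, 78 mm up.
- lid (a joint): opening angle of the lid, rad: 0 = shut, resting on the walls; 1.48 = start, nearly upright. A flat board 203 mm deep, 344 mm wide, 12 mm thick, 0.42 kg. Its hinges are stiff (0.55 N m): with the stay broken it stays at any angle it is left at; 5 N at first, 1 N near shut, at 160 mm from the hinge, pushes it down. The room behind it is free.
- hinge_line (a point): middle of the lid's hinge axis, along the chest's y at its back upper edge: 102 mm behind the chest's origin, 116.5 mm above its underside. At angle t the lid's inner face runs from here 204 mm to the free edge, cos t of it forward (chest -x), sin t of it up; its outer face lies 12 mm farther back and up.
- lid_edge (a point): middle of the lid's free edge, half-way through its thickness, 204 mm from the hinge line. Axes turn with the lid: x along it to the hinge, z out of its outer face (up when shut), y as the chest's.
- stay_knee (a joint): fold of the stay at its knee, rad: 0 = locked on its stop, bent 0.26 past straight, knee up and to the front; 0.26 = straight; larger = broken, knee sunk down and back; 3.18 when the lid is shut. About 4 N on the knee breaks it; its stiff rivet stays where left. Locked, the lid cannot go down. A fold of 0.7 leaves the lid at 1.45.
- thumb_roller (a point): centre of the knurled steel roller on the stay's knee, where to press: 15 mm diameter, 27 mm long along the chest's y. The stay is two flat steel arms, 15 x 3 mm, inside the chest's right-hand (-y) end. Locked, it lies 6 mm behind the chest's origin, 136 mm to its right, 179 mm up, about 90 mm in front of the upright lid: a tool that leans back from the lid has more room.
- stay_pivot (a point): axis of the stay's lower arm on the chest's right-hand end, at the roller's y: 48 mm in front of the chest's origin, 94.5 mm up. The lower arm, 100 mm, rises from here to the knee, locked 1.00 rad above level towards the back; the upper arm, 98 mm, goes on to the lid. The roller circles about this axis, down and back: 33 mm along it is a fold of 0.7.
- try_square: try square, 115 x 205 x 17 mm; a bystander on the table, to be left alone. Origin: centre of its underside.
- marking_gauge: beech marking gauge, 69 x 200 x 42 mm; a bystander on the table, to be left alone. Origin: centre of its underside.
- pine_block: pine block standing on end, 40 x 45 x 75 mm; a bystander on the table, to be left alone. Origin: centre of its underside.
- masking_roll: roll of masking tape lying flat, 105 mm across, 25 mm thick; a bystander on the table, to be left alone. Origin: centre of its underside.

How it is judged:
On the way:
1. the stay's knee is pressed through until it has folded clearly past straight (fold over 0.45 rad) while the lid is still up (over 1.1 rad) (value of joint stay_knee above 0.45 rad and value of joint lid above 1.1 rad), for 0.2 s.
At the end, for the whole second after the job is handed in: the lid is fully shut (within 0.03 rad, 6 mm at its free edge) and at rest (value of joint lid below 0.03 rad and velocity of joint lid between -0.1 and 0.1 rad/s); the robot touches nothing.
It fails at once if the lid slams or is thrown down (falls faster than 1.5 rad/s) (velocity of joint lid below -1.5 rad/s).
It fails at once if the chest, its lid or its stay is forced with more than 40 N while the stay is still locked (contact force between the fingers and chest above 40 N and value of joint stay_knee below 0.2 rad).
It fails at once if a thing lying round the chest is moved by more than 40 mm (distance of any of try_square, marking_gauge, pine_block, masking_roll from where it was at the start of the episode above 0.04 m).
It also fails if it takes over 54 s, if anything falls off the work surface, if the arm or the gripper's body presses on something with over 40 N, if the wrist force passes 120 N, or if a joint passes its speed limit or range.

## Working session

There is one attempt and no reset: what is moved stays moved. The work goes in short steps, Python scripts to look and compute and a shell command to move; the robot and the scene stay as the last step left them, time stands still between calls to the robot, and variables do not carry over. Pictures are saved under pics/ and viewed, at most 10 in all, crops included, and the job is handed in when it is done.

```bash
mkdir -p pics
python3 - <<'E'
from workcell import sensors, imaging
import cv2,numpy as np,pickle
d={}
for n in("scene","top"):
    c=imaging.read_camera(n); d[n]=c; cv2.imwrite(f"pics/{n}0.png",c["color"])
    print(n,c["fx"],c["cx"],c["cy"],c["xyz"],np.round(c["rotation"],3).tolist())
pickle.dump(d,open("d0.pkl","wb"))
s=sensors.get_state();print(s)
E
```

```text
scene 491.19505737144476 258.13323464050166 199.3954484387845 [-0.00142003  1.11984558  1.30403064] [0.094, -0.216, 0.882, -0.407]
top 371.79254809565475 261.68395626781563 192.76344559702818 [ 0.49301172 -0.02445626  1.45948158] [-0.016, 0.71, -0.703, 0.026]
{'clock': 0.1, 'joint_pos': array([1.07340730e+00, 3.13934093e-01, 4.50874143e-02, 1.30357908e+00,
       5.48640000e-06, 1.43118470e+00]), 'qvel': array([-0.00108042,  0.00110599,  0.00281512, -0.0001783 ,  0.00032747,
       -0.00112713]), 'tau': array([ 1.97893307e-03, -4.81726277e+01,  2.99244153e+01,  1.27064230e-02,
       -7.58307874e-05, -1.52076291e-05]), 'tcp_pos': array([0.20115886, 0.5381866 , 0.23049091]), 'orientation': array([-2.57727646e-04,  1.77936063e-01,  9.84041713e-01, -7.72881962e-04]), 'wrist_force': array([-0.60233602,  0.36841596,  0.7449907 ]), 'ft_torque': array([0.02975207, 0.01663265, 0.00752905]), 'grip_force': 0.0, 'finger_gap': 0.085528441772549}
```

View pics/scene0.png

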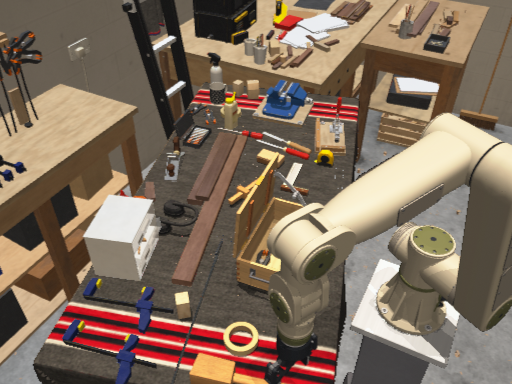

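View pics/top0.png

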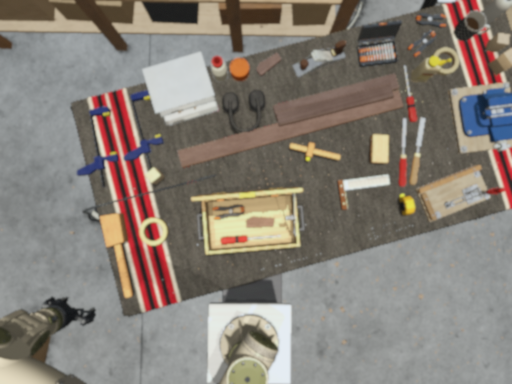

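The chest stands near top pixel (250,222) with its lid edge at row ~193 and the stay at its right end. In the scene view the arm hides its front. The masking roll is at (153,232), the gauge at (315,152) and the square at (360,188).

```bash
cat > h.py <<'E'
import numpy as np, cv2, pickle
from scipy.spatial.transform import Rotation as R
def rot(c):
    r=np.array(c["rotation"],float)
    return r if r.shape==(3,3) else R.from_quat(r[[1,2,3,0]]).as_matrix()
def ray(c,u,v):
    d=np.array([(u-c["cx"])/c["fx"],(v-c["cy"])/c["fy"],1.]); return np.array(c["xyz"]),rot(c)@d
def onz(c,u,v,z):
    o,d=ray(c,u,v); return o+d*(z-o[2])/d[2]
def pts(c):
    v,u=np.mgrid[:384,:512]; z=c["z_map"]
    p=np.stack([(u-c["cx"])/c["fx"]*z,(v-c["cy"])/c["fy"]*z,z],-1)
    return p@rot(c).T+np.array(c["xyz"])
def proj(c,P):
    q=rot(c).T@(np.array(P)-np.array(c["xyz"])); return q[0]/q[2]*c["fx"]+c["cx"],q[1]/q[2]*c["fy"]+c["cy"]
E
python3 - <<'E'
from h import *
d=pickle.load(open("d0.pkl","rb"));t=d["top"];s=d["scene"]
a=cv2.resize(t["color"][175:265,180:315],None,fx=5.9,fy=5.9,interpolation=cv2.INTER_CUBIC)
cv2.imwrite("pics/top_crop.png",a)
P=pts(t)
m=(np.abs(P[...,2]-.115)<.008); m[:, :185]=0; m[:,320:]=0; m[:170]=0; m[265:]=0
q=P[m][:,:2].astype(np.float32); print("rim",len(q),cv2.minAreaRect(q), cv2.boxPoints(cv2.minAreaRect(q)).round(3).tolist())
m=(P[...,2]>.29)&(P[...,2]<.34); m[:, :185]=0; m[:,320:]=0; m[:170]=0; m[265:]=0
q=P[m]; print("lidtop",len(q),q.min(0),q.max(0),np.median(q,0), cv2.minAreaRect(q[:,:2].astype(np.float32)))
m=(P[...,2]>.135)&(P[...,2]<.26); m[:, :185]=0; m[:,320:]=0; m[:170]=0; m[265:]=0
for v,u in np.argwhere(m): 
    if u>270: print(v,u,P[v,u].round(3))
E
```

```text
rim 660 ((0.5094704627990723, 0.0022222697734832764), (0.28578731417655945, 0.34101057052612305), 5.680941104888916) [[0.3499999940395355, 0.15800000727176666], [0.3840000033378601, -0.18199999630451202], [0.6690000295639038, -0.15299999713897705], [0.6349999904632568, 0.1860000044107437]]
lidtop 513 [ 0.53687031 -0.16465583  0.29054002] [0.57881081 0.17585749 0.32859688] [0.55667593 0.00755963 0.32008075] ((0.5558549165725708, 0.005271747708320618), (0.020725129172205925, 0.3423735797405243), 5.349054336547852)
187 288 [ 0.594 -0.137  0.138]
187 289 [ 0.593 -0.139  0.153]
187 290 [ 0.592 -0.141  0.165]
187 291 [ 0.591 -0.144  0.175]
187 292 [ 0.59  -0.146  0.187]
187 293 [ 0.589 -0.149  0.196]
187 294 [ 0.588 -0.151  0.209]
187 295 [ 0.588 -0.153  0.22 ]
187 296 [ 0.587 -0.155  0.232]
187 297 [ 0.587 -0.158  0.236]
187 298 [ 0.585 -0.16   0.253]
188 271 [ 0.59  -0.076  0.135]
188 272 [ 0.589 -0.079  0.143]
188 273 [ 0.589 -0.083  0.142]
188 274 [ 0.589 -0.086  0.148]
188 275 [ 0.589 -0.09   0.145]
188 276 [ 0.589 -0.094  0.142]
188 277 [ 0.589 -0.097  0.151]
188 278 [ 0.588 -0.099  
[... 2961 characters left out ...]
 0.484 -0.154  0.18 ]
218 295 [ 0.484 -0.157  0.184]
219 286 [ 0.48  -0.127  0.183]
219 287 [ 0.48 -0.13  0.18]
219 288 [ 0.48  -0.133  0.187]
219 289 [ 0.48  -0.137  0.183]
219 290 [ 0.48  -0.141  0.177]
219 291 [ 0.48  -0.143  0.187]
219 292 [ 0.48  -0.148  0.179]
219 294 [ 0.48  -0.155  0.171]
219 295 [ 0.48  -0.158  0.177]
220 294 [ 0.477 -0.155  0.169]
220 295 [ 0.477 -0.158  0.176]
221 294 [ 0.473 -0.154  0.179]
221 295 [ 0.473 -0.159  0.167]
222 293 [ 0.47  -0.152  0.165]
222 294 [ 0.47  -0.156  0.165]
223 293 [ 0.466 -0.153  0.161]
223 294 [ 0.466 -0.156  0.162]
224 294 [ 0.462 -0.158  0.148]
225 294 [ 0.459 -0.158  0.146]
226 294 [ 0.455 -0.158  0.14 ]
227 294 [ 0.452 -0.159  0.137]
```

View pics/top_crop.png

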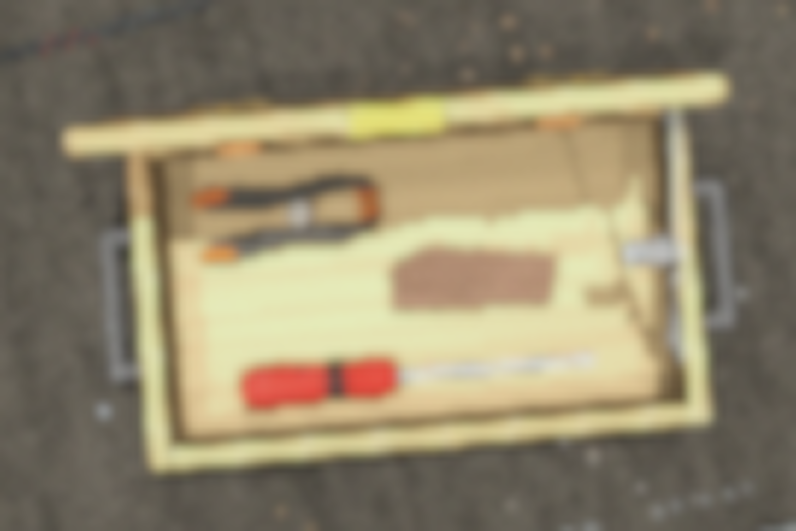

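Roller at top pixel (290,217.5): about (0.487, -0.141), with its top at z 0.188. From the rim and lid edge, the chest origin is about (0.467, -0.003) with a yaw of 5.35°, so the views and the text agree. Next I work out the approach.

```bash
cat >> h.py <<'E'
YAW=0.0934; O=np.array([.467,-.003,0.]); RC=R.from_euler("z",YAW).as_matrix()
def w(x,y,z): return O+RC@np.array([x,y,z])/1000
def goto(x,y,z,tool_yaw=np.pi+YAW):
    "tool shift (mm) and turn to chest point x,y,z (mm), tool x at world angle tool_yaw"
    from workcell import sensors
    s=sensors.get_state(); q=s["orientation"]; M=R.from_quat(q[[1,2,3,0]]).as_matrix()
    d=M.T@(w(x,y,z)-s["tcp_pos"])*1000
    a=np.arctan2(M[1,0],M[0,0]); t=-((tool_yaw-a+np.pi)%(2*np.pi)-np.pi)
    c=RC.T@(s["tcp_pos"]-O)*1000
    print("now chest",c.round(1),"q",s["joint_pos"].round(2),"shift",d.round(1),"turn",round(t,3),"F",(RC.T@s["wrist_force"]).round(1))
E
python3 -c "from h import *; goto(-40,-133,250)"
```

```text
now chest [-214.2  563.6  230.5] q [1.07 0.31 0.05 1.3  0.   1.43] shift [-460.5 -551.   -18.7] turn -0.451 F [-0.6  0.4  0.7]
```

```bash
python3 -m handwheel '[[-30,-36,-10,-0.1,0],[-60,-71,-20,-0.2,0],[-90,-107,-30,-0.3,0],[-120,-143,-30,-0.4,0],[-150,-179,-30,-0.45,0],[-180,-215,-30,-0.45,0],[-210,-251,-30,-0.45,0],[-225,-268,-30,-0.45,0]]'; python3 -c "from h import *; goto(-40,-133,250)"
```

```text
clock: 0.9
tcp_pos: [0.3184, 0.206, 0.2611]
orientation: [-0.0, -0.045, 0.999, -0.0]
wrist_force: [0.4, -0.1, -0.5]
finger_gap: -0.0001
grip_force: 0.0
now chest [-128.5  222.   261.1] q [ 0.36 -0.08 -0.33  1.32 -0.    0.27] shift [ -89.9 -354.6   11.4] turn -0.004 F [ 0.4 -0.1 -0.5]
```

```bash
python3 -m handwheel '[[-12,-45,0,0,0],[-24,-90,0,0,0],[-36,-135,2,0,0],[-48,-180,4,0,0],[-60,-230,6,0,0],[-72,-280,8,0,0],[-85,-330,10,0,0],[-90,-355,11,0,0]]'
python3 - <<'E'
from h import *; from workcell import imaging
goto(-40,-133,178)
c=imaging.read_camera("scene"); u,v=proj(c,w(6,-136,179)); print(u,v)
u,v=int(u),int(v); cv2.imwrite("pics/s1.png",cv2.resize(c["color"][max(v-75,0):v+75,u-100:u+100],None,fx=4,fy=4,interpolation=cv2.INTER_CUBIC))
c=imaging.read_camera("top");P=pts(c); print(P[195:235,275:300,2].max())
E
```

```text
clock: 1.7
tcp_pos: [0.4412, -0.1397, 0.2496]
orientation: [-0.0, -0.045, 0.999, -0.0]
wrist_force: [0.1, 1.2, -0.2]
finger_gap: 0.0002
grip_force: 0.0
now chest [ -38.4 -133.7  249.6] q [-0.48  0.09 -0.19  1.29 -0.   -0.57] shift [ 1.6  0.7 71.6] turn -0.004 F [ 0.2  1.2 -0.2]
294.9863962226896 194.76386662527452
1.459481580227716
```

View pics/s1.png

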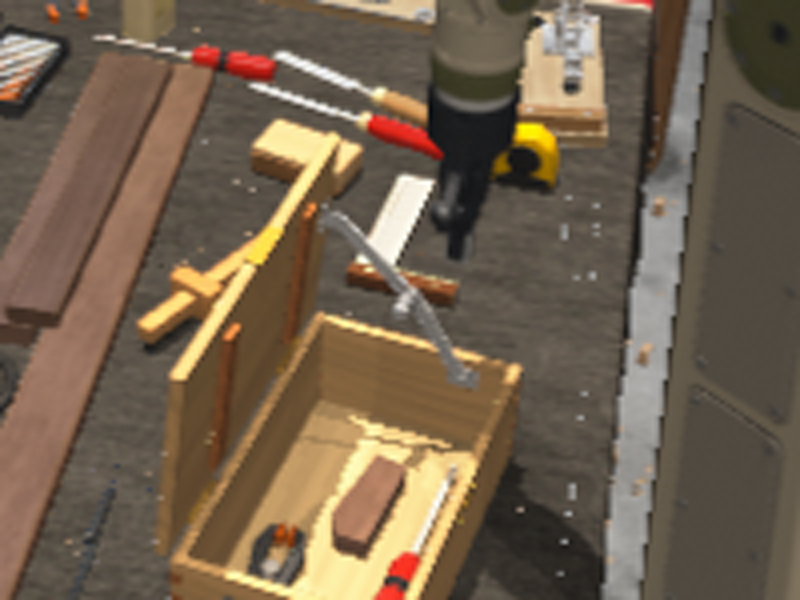

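The roller is at crop (405,302), 5 px from where I predicted it, and the shut fingertips are at (457,255), in front of and above it. I go down in front of the roller.

```bash
python3 -m handwheel '[[0,0,30,0,0],[0,0,60,0,0],[0,0,72,0,0],[0,0,73,0,0],[-8,0,73,0,0],[-12,0,73,0,0],[-15,0,73,0,0],[-15,0,73,0,0]]'; python3 -c "from h import *; goto(6,-136,176)"
```

```text
clock: 2.6
tcp_pos: [0.4567, -0.1352, 0.1781]
orientation: [0.001, -0.046, 0.999, -0.0]
wrist_force: [0.5, 0.2, -0.7]
finger_gap: 0.0001
grip_force: 0.0
now chest [ -22.6 -130.7  178.1] q [-0.46  0.15 -0.3   1.12  0.   -0.55] shift [-28.6  -5.3   2.2] turn -0.001 F [ 0.6  0.2 -0.7]
```

```bash
python3 -m handwheel '[[-3,-2,0,0,0],[-6,-3,0,0,0],[-9,-3,0,0,0],[-12,-3,1,0,0],[-14,-3,2,0,0],[-16,-3,3,0,0],[-18,-3,5,0,0],[-20,-3,6,0,0]]'; python3 -c "from h import *; goto(6,-136,176)"
```

```text
clock: 3.4
tcp_pos: [0.4756, -0.1361, 0.171]
orientation: [-0.0, -0.046, 0.999, 0.0]
wrist_force: [-2.8, -0.2, 0.9]
finger_gap: -0.0004
grip_force: 1.4
now chest [  -3.9 -133.4  171. ] q [-0.44  0.19 -0.27  1.11 -0.   -0.53] shift [-9.9 -2.6 -5. ] turn -0.001 F [-2.8  0.1  0.9]
```

```bash
python3 -m handwheel '[[-3,0,2,0,0],[-6,0,5,0,0],[-9,0,8,0,0],[-12,0,11,0,0],[-15,0,14,0,0],[-18,0,17,0,0],[-20,0,20,0,0],[-20,0,20,0,0]]'
python3 - <<'E'
from h import *; from workcell import imaging
goto(-30,-136,176)
c=imaging.read_camera("scene"); u,v=map(int,proj(c,w(6,-136,179)))
cv2.imwrite("pics/s2.png",cv2.resize(c["color"][v-75:v+75,u-100:u+100],None,fx=4,fy=4,interpolation=cv2.INTER_CUBIC))
E
```

```text
clock: 4.2
tcp_pos: [0.4958, -0.1342, 0.1508]
orientation: [-0.0, -0.046, 0.999, 0.0]
wrist_force: [-2.0, -0.7, 1.4]
finger_gap: 0.0002
grip_force: 1.0
now chest [  16.5 -133.4  150.8] q [-0.42  0.24 -0.26  1.08  0.   -0.51] shift [ 46.5  -2.7 -25.2] turn -0.001 F [-2.1 -0.5  1.4]
```

View pics/s2.png

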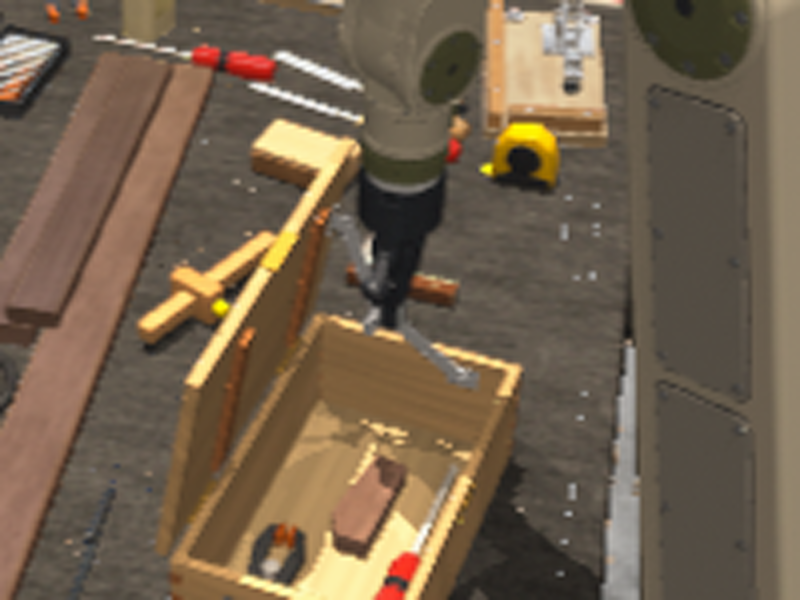

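The stay is now folded well past straight: the knee has sunk below the arms at crop (375,315), and the lid is still nearly upright. I back off and rise, then go over the lid.

```bash
python3 -m handwheel '[[20,0,-10,0,0],[50,0,-20,0,0],[55,20,-60,0,0],[55,40,-100,0,0],[55,60,-150,0,0],[55,80,-200,0,0],[55,100,-245,0,0],[55,100,-245,0,0]]'
python3 - <<'E'
from h import *; from workcell import imaging
goto(165,0,395)
c=imaging.read_camera("top");P=pts(c); C=(P-O)@RC*1000
m=(C[...,2]>270)&(C[...,2]<345)&(np.abs(C[...,1])<180)&(C[...,0]>20)&(C[...,0]<140)
q=C[m]; b=q[q[:,1]>20]; t=b[b[:,2]>b[:,2].max()-15]; print(len(b),t.mean(0),t.max(0),t.min(0))
cv2.imwrite("pics/t3.png",c["color"])
E
```

```text
clock: 5.05
tcp_pos: [0.4333, -0.0384, 0.402]
orientation: [0.005, -0.047, 0.999, -0.001]
wrist_force: [0.6, -0.4, 0.7]
finger_gap: 0.0001
grip_force: 0.0
now chest [-36.9 -32.2 402. ] q [-0.27  0.04  0.13  1.65  0.   -0.37] shift [-201.8   32.     8.9] turn 0.001 F [ 0.6 -0.4  0.7]
283 [ 78.39526854  94.80221243 318.86346335] [ 85.35444121 171.93586265 325.8164223 ] [ 70.62468684  21.25443343 310.88618029]
```

```bash
python3 -m handwheel '[[-40,8,0,0,0],[-80,16,0,0,0],[-120,24,0,0,0],[-160,32,0,0,0],[-200,32,0,0,0],[-205,32,0,0,0],[-205,32,0,0,0]]'; python3 -c "from h import *; goto(118,0,272)"
```

```text
clock: 5.8
tcp_pos: [0.634, 0.0106, 0.3925]
orientation: [-0.002, -0.046, 0.999, 0.001]
wrist_force: [-0.4, -0.5, -0.2]
finger_gap: 0.0001
grip_force: 0.0
now chest [167.5  -2.  392.5] q [-0.11  0.49  0.7   1.79  0.   -0.2 ] shift [ 49.    1.8 120.7] turn -0.001 F [-0.4 -0.5 -0.2]
```

```bash
python3 -m handwheel '[[0,0,40,0,0],[0,0,80,0,0],[0,0,115,0,0],[0,0,120,0,0],[20,0,120,0,0],[40,0,120,0,0],[50,0,120,0,0],[50,0,120,0,0]]'
python3 - <<'E'
from h import *
goto(101,0,267)
for t in np.arange(1.42,-.01,-.07): print(round(t,2),(102-150*np.cos(t)+12*np.sin(t)+11).round(0),(116.5+150*np.sin(t)+12*np.cos(t)).round(0))
E
```

```text
clock: 6.6
tcp_pos: [0.5823, 0.006, 0.2789]
orientation: [0.002, -0.046, 0.999, -0.0]
wrist_force: [1.3, 0.3, 0.5]
finger_gap: 0.0001
grip_force: 0.0
now chest [115.7  -1.8 278.9] q [-0.13  0.32  0.17  1.42  0.   -0.22] shift [14.7  1.7 11.8] turn -0.002 F [1.3 0.2 0.5]
1.42 102.0 267.0
1.35 92.0 265.0
1.28 81.0 264.0
1.21 71.0 261.0
1.14 61.0 258.0
1.07 52.0 254.0
1.0 42.0 249.0
0.93 33.0 244.0
0.86 24.0 238.0
0.79 16.0 231.0
0.72 8.0 224.0
0.65 1.0 217.0
0.58 -6.0 209.0
0.51 -12.0 200.0
0.44 -18.0 191.0
0.37 -23.0 182.0
0.3 -27.0 172.0
0.23 -30.0 162.0
0.16 -33.0 152.0
0.09 -35.0 142.0
0.02 -37.0 131.0
```

```bash
python3 -m handwheel '[[8,0,6,0,0],[14,0,10,0,0],[20,0,11,0,0],[27,0,12,0,0],[35,0,14,0,0],[44,0,16,0,0],[52,0,19,0,0],[55,0,20,0,0]]'; python3 -c "from h import *; goto(52,0,254)"
```

```text
clock: 7.4
tcp_pos: [0.5277, 0.001, 0.2568]
orientation: [0.0, -0.046, 0.999, -0.0]
wrist_force: [1.6, 0.1, 4.7]
finger_gap: -0.0003
grip_force: 2.1
now chest [ 60.9  -1.7 256.8] q [-0.15  0.21 -0.02  1.33 -0.   -0.24] shift [8.9 1.7 2.8] turn -0.001 F [ 1.6 -0.   4.7]
```

```bash
python3 -m handwheel '[[9,0,3,0,0],[18,0,8,0,0],[27,0,13,0,0],[36,0,19,0,0],[45,0,26,0,0],[52,0,33,0,0],[58,0,39,0,0],[60,0,40,0,0]]'
python3 - <<'E'
from h import *; from workcell import imaging
goto(1,0,217)
c=imaging.read_camera("scene"); u,v=map(int,proj(c,w(0,0,179)))
cv2.imwrite("pics/s4.png",cv2.resize(c["color"][v-75:v+75,u-100:u+100],None,fx=4,fy=4,interpolation=cv2.INTER_CUBIC))
E
```

```text
clock: 8.2
tcp_pos: [0.4674, -0.0042, 0.2152]
orientation: [-0.001, -0.046, 0.999, 0.0]
wrist_force: [3.3, -0.9, 1.4]
finger_gap: -0.0001
grip_force: 1.1
now chest [  0.3  -1.2 215.2] q [-0.18  0.11 -0.25  1.21  0.   -0.27] shift [-0.7  1.2 -1.8] turn -0.001 F [ 3.2 -1.2  1.4]
```

View pics/s4.png

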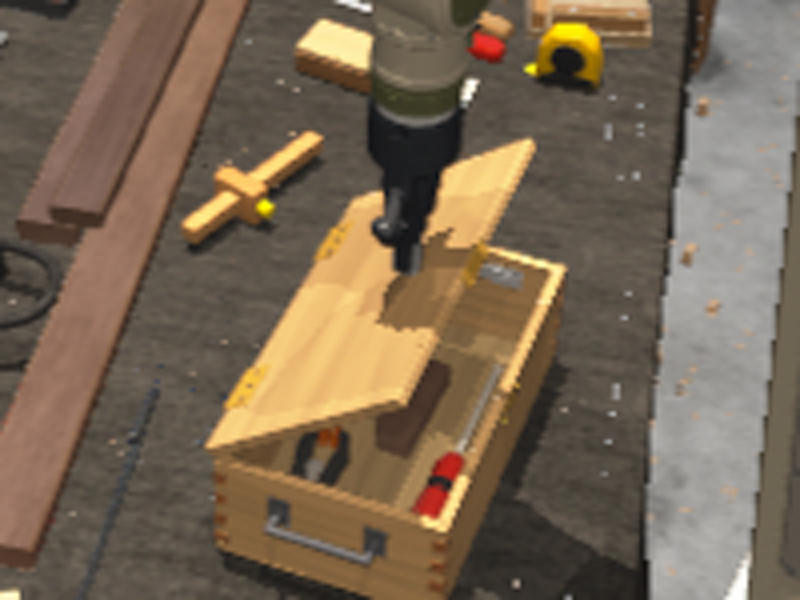

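The lid is about half down, the fingertip rests on its outer face at crop (408,265), and the folded stay is inside the chest near (500,272). I carry on lowering.

```bash
python3 -m handwheel '[[6,0,6,0,0],[12,0,15,0,0],[18,0,24,0,0],[23,0,33,0,0],[27,0,43,0,0],[30,0,52,0,0],[33,0,61,0,0],[33,0,63,0,0]]'; python3 -c "from h import *; goto(-37,0,128)"
```

```text
clock: 9.05
tcp_pos: [0.4342, -0.007, 0.1517]
orientation: [-0.001, -0.046, 0.999, 0.0]
wrist_force: [-0.8, 1.0, 1.4]
finger_gap: -0.0001
grip_force: 0.5
now chest [-33.   -1.  151.7] q [-0.2   0.09 -0.44  1.05  0.   -0.29] shift [ 3.9  0.9 23.7] turn -0.001 F [-0.7  1.1  1.4]
```

```bash
python3 -m handwheel '[[1,0,7,0,0],[2,0,13,0,0],[3,0,18,0,0],[4,0,22,0,0],[4,0,24,0,0],[4,0,25,0,0],[4,0,26,0,0],[4,0,26,0,0]]'; python3 -c "from h import *; goto(-37,0,128)"
```

```text
clock: 9.85
tcp_pos: [0.4315, -0.0076, 0.1287]
orientation: [0.0, -0.046, 0.999, -0.0]
wrist_force: [-5.9, 0.5, 13.4]
finger_gap: 0.0002
grip_force: 6.6
now chest [-35.8  -1.3 128.7] q [-0.2   0.1  -0.48  0.99 -0.   -0.3 ] shift [1.2 1.3 0.7] turn -0.001 F [-5.8  1.  13.4]
```

A reading of 13 N at z 0.1287 means the lid is seated on the walls. I lift clear and check.

```bash
python3 -m handwheel '[[0,0,-10,0,0],[0,0,-40,0,0],[0,0,-80,0,0],[0,0,-120,0,0],[0,0,-150,0,0],[0,0,-150,0,0],[0,0,-150,0,0]]'
python3 - <<'E'
from h import *; from workcell import imaging
goto(-37,0,280)
c=imaging.read_camera("top");C=(pts(c)-O)@RC*1000
for y0,y1 in((-165,-60),(60,165)):
    m=(C[...,2]>100)&(C[...,2]<150)&(C[...,1]>y0)&(C[...,1]<y1)&(abs(C[...,0])<95)
    q=C[m]; print(m.sum(),np.polyfit(q[:,0],q[:,2],1),np.median(q[:,2]))
c=imaging.read_camera("scene"); u,v=map(int,proj(c,w(0,0,100)))
cv2.imwrite("pics/s5.png",cv2.resize(c["color"][v-75:v+75,u-100:u+100],None,fx=4,fy=4,interpolation=cv2.INTER_CUBIC))
E
```

```text
clock: 10.55
tcp_pos: [0.4323, -0.0078, 0.278]
orientation: [0.001, -0.046, 0.999, -0.0]
wrist_force: [0.2, 0.3, 0.1]
finger_gap: 0.0001
grip_force: 0.0
now chest [-35.   -1.5 278. ] q [-0.2   0.02 -0.19  1.35  0.   -0.3 ] shift [ 2.   1.5 -2. ] turn -0.001 F [0.3 0.3 0.1]
1409 [1.00070195e-03 1.29117035e+02] 129.09197938482373
1225 [2.09153061e-03 1.28870467e+02] 128.9415701307772
```

View pics/s5.png

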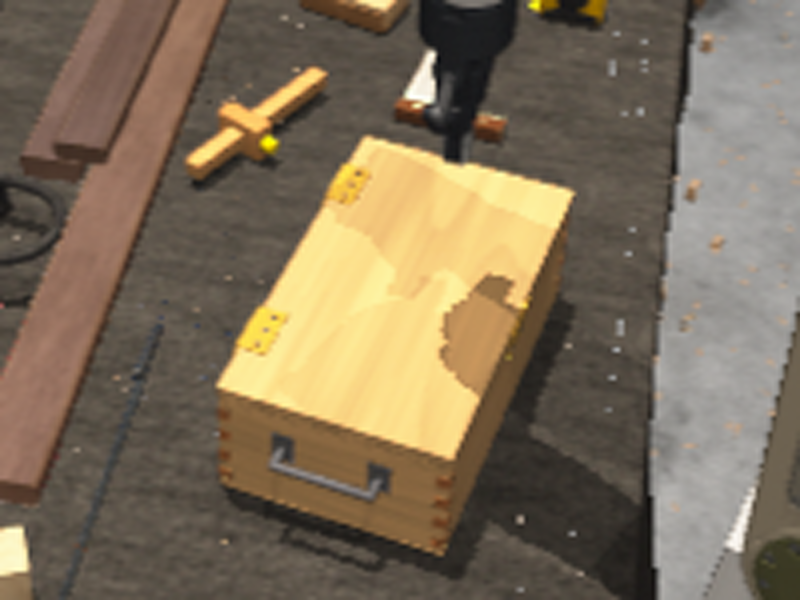

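The lid's top is level (slope 0.002) at 129 mm, so it is shut, with the fingers clear above it near (455,150) and the bystanders undisturbed.

```bash
python3 -c "
from workcell import workorder
print(workorder.hand_in())"
```

```text
the job is handed in; nothing more can be done
None
```

The chest is closed and handed in: I broke the stay at its knee with the lid still up, then lowered the lid gently until it was fully shut. The arm is clear of it, and the robot touched nothing round the chest.

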